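# Seat a drone camera in its bench fixture and shut the clamp

### The arm

A 7-joint arm with a two-finger parallel gripper is mounted at the origin on the work surface. World frame = base frame: x ahead of the robot, y to its left, z up, the work surface at z = 0. Lengths are in m, angles in degrees, forces in N, time in s.
With the tool pointing down it reaches from about 0.4 to 0.85 m from the base axis. Payload 4.5 kg.
Tool frame: the origin (TCP) lies between the finger pads; the fingertips stand ahead of it and the grasp point (between the pads) lies 2 mm behind it (manip.tip_reach is the z of the fingertips in the tool frame, in m); z points along the fingers, y is the line along which they close (so a half turn about z gives the same grasp; the last joint's range is limited). The gripper opens to 88 mm and grips with 3 to 60 N. Pads are 18 mm wide; open, the fingers measure 123 mm over their backs; the gripper's body (75 mm by 187 mm) begins 45 mm behind the grasp point.
Start: joints at [-71.402, 39.483, -11.15, 89.685, 9.013, 51.709, -12.324], TCP at [0.179, 0.599, 0.256] pointing down, gripper open.
Joint ranges: [-172.22, 172.22], [-26.19, 119.32], [-84.43, 86.54], [7.71, 146.69], [-57.33, 237.33], [2.42, 119.75], [-152.13, 152.13]. Speed limits (degrees/s): [147.25, 147.25, 180, 180, 180, 180, 180].

### API

Orientations are given as [roll, pitch, yaw] about the fixed x, y, z axes, in that order (R = Rz(yaw) Ry(pitch) Rx(roll)).
In Python, from cell import manip gives the robot as it stands. The module is installed in compiled form; this text tells all that it offers.
- The arm moves only by the tool apply_moves, never from a script. Its argument "targets" is a list of rows, each an object with "delta_pos": the shift along the tool's x, y, z in units of 30 mm (1.0 is 30 mm), a list of three; "spin": the turn about the tool's z in units of 8 degrees (1.0 is 8 degrees). In form: [{"delta_pos": [dx, dy, dz], "spin": spin}, ...]. A call has exactly 5 rows; each row is the pose to reach, as a shift and turn from the pose commanded when the call began, along the tool's axes at that moment; what a row does not reach only later rows make up. A row lasts 1/8 s, in which the tool goes at most 62.5 mm and 10.7 degrees, less where a joint would pass 70% of its speed; a pose out of reach is approached as far as the arm can. A call with a gripper value outside its range is refused whole. "grip" is the finger opening in mm, from 0 to 88.1, set as the call begins (left out, the last holds). The fingers move at their own pace and stop on an object; "squeeze" is the grip in N (left out, the last holds). Time passes only in rows, so rows that repeat a pose let the fingers close, or fill a call up. It gives the time, the measured TCP pose, the force, the opening and the grip force at its end, in the units of the state.
- manip.read_state(): the state, without advancing time (a new reading comes with each control period).
- manip.read_camera(name): name is "scene" or "top" or "wrist"; returns the picture (480x640x3 uint8, blue, green, red); there is no depth.
- manip.get_calibration(name): a dict with "intrinsics" (3x3 intrinsics, pixels), "extrinsics" (4x4, takes a point from world to camera coordinates). Camera axes: x right, y down, z forward; pixel columns grow to the right and rows downward; lengths in m; the calibration is good to about 2 mm. A picture is of the moment at which its call begins: read the wrist's pose just before it. get_calibration takes no time and is no camera call; for the wrist camera it gives the pose at the moment of the call.
- manip.close_job(): hands the job in; it is judged then, once.
Trained networks look in the newest picture that a camera, given by its name, has taken for a name from the list of things; names that differ only in an ending like _2 or _b are one class to them, and where a whole thing is asked for, a point or a joint stands for the part that bears it (a point fixed in the world has none). Each returns a list of dicts, best first, with "confidence" (0 to 1); they miss things now and then, are a little off and sometimes report something else, mostly with a low value. They report only what shows in the picture. A call takes as long as a camera call. They do not tell look-alikes from the thing itself.
- manip.spot_in(camera, name): "bbox" ([left, top, right, bottom] in pixels, round what is visible of it).
- manip.landmark_of(camera, name): "at" ([column, row] in pixels: a listed point, or the origin of a listed thing).
The state is a dict: "time": time; "qpos": joint angles; "joint_velocities": joint speeds; "joint_efforts": joint torques, N m; "ee_pos": TCP position; "orientation": TCP orientation; "contact_force": force on the tool from outside, world axes, zero at the start; "moment": the same for the moment, N m; "grip_width": opening from 0.0 (shut) to 1.0 (fully open); "grip_force": force on a finger pad.
Only numpy, scipy, OpenCV 4.12 (cv2) and the standard library are available. Lean on these libraries where they do the work, as an engineer would, in place of code of your own. Each camera call takes 0.05 s, during which the arm holds its last target. There are 200 camera calls.

### The job

Put the drone camera module into the square pocket of the blue and aluminium bench fixture, foot first with the lens up, and press it down past the springy side pad until you feel it sit solidly on the pocket floor; seat it there with a firm press of about 20 N, never more than 25 N, for the camera is delicate. Only then swing the hinged clamp frame all the way shut over its foot, never down onto a camera that still stands proud, and let go. Leave the other things on the bench where they are.

Things in the scene. Friction and masses are not known exactly. Their poses are not given: they have to be found in the camera images.
- camera_grip (a point): Grip point of the loose camera module, on its axis, 33 mm above its underside. Black square housing 28 x 28 mm, from 9 to 45 mm above the underside, with an orange lens ring (20 mm wide) on top up to 52 mm. Grip across two flat faces of the housing, fingertips above the foot. About 0.13 kg (varies), stands upright on a 2 mm mat. z up, x and y along the sides.
- camera_foot (a point): Centre of the underside of the camera's foot, 33 mm below camera_grip, same axes: a square aluminium foot 46 x 46 mm, 9 mm thick, wider than the housing and with sides parallel to it; lower edges bevelled by about 0.5 mm. It fits the pocket in any quarter turn.
- camera: The camera module; origin and axes as camera_foot.
- seat (a point): Centre of the pocket's floor, where the camera foot belongs; z up, -x to the fixture's front, +x to the hinge. Pocket 48 x 48 mm (1 mm play each side), 8 mm deep, sides along x and y, in a blue block 74 x 84 mm. Floor 18 mm, rim 26 mm above the table. Fully home, the foot's top is 1 mm above the rim. Grip across y when loading: the raised clamp stands behind (+x).
- pocket_floor: The bright 48 x 48 mm floor of the pocket, fixed; origin and axes as seat.
- fixture: Fixed fixture; origin 16 mm below seat, same axes. Base plate from 55 mm before to 95 mm behind the seat, 100 mm wide. A brass spring pad juts 2.5 mm from the pocket's -x wall, sloping from the rim to 3 mm above the floor: a camera just set down hangs on it 4 to 6 mm high. 5 to 12 N (varies) of the press go into rubbing past it; then it meets the floor, and stays down.
- clamp_hinge (a point): Middle of the clamp's hinge axis, fixed, 78 mm behind (+x of) the seat and 13.5 mm above it; the axis runs along y; axes as seat.
- clamp_handle (a point): Middle of the orange tab at the clamp's free end, 142 mm from the hinge axis; tab 34 long, 24 wide (y), 10 mm thick. The clamp is a steel frame 52 mm wide whose two rails (8 mm thick) pass either side of the housing and lie over the foot when shut. Its -x axis points from hinge to tab, z across the thickness (up when shut).
- clamp (a joint): Clamp angle in rad: 0 shut (level, tab to the fixture's -x), grows as it opens, starts raised at 1.6 to 1.85. At angle a the tab centre is 142*cos(a) mm to -x of the hinge and 142*sin(a) mm above it. Stiff hinge: stays where left; pushing the tab takes 1 to 2 N. Its stop at 0 leaves the rails just over a seated foot.
- spray_can: Bystander: green spray can, 52 mm wide, 150 mm high, standing; origin at the centre of its underside.
- flux_bottle: Bystander: small amber bottle, 40 mm wide, 75 mm high, standing; origin at the centre of its underside.
- driver: Bystander: orange-handled screwdriver 180 mm long, lying crosswise on the mat, farther from the robot than the fixture; its x axis runs along it.
- parts_box: Bystander: small black box 50 x 70 x 28 mm; origin at the centre of its underside.
Things that resemble listed ones, but are neither listed nor needed, are in the scene too. What is shaped like the camera but purple is not meant.

How it is judged (in metres and radians):
On the way, in this order (a step that is already met when the one before it is completed fails the run):
1. the camera sits fully down in the pocket, pressed on its floor with over 8 N (the rest of the press goes into the pad), while the clamp is still up (z of camera_foot in the frame of seat below 0.0015 m and horizontal distance between camera_foot and seat below 0.005 m and angle between camera_foot's own z axis and vertical below 0.04 rad and value of joint clamp above 0.9 rad and contact force between camera and pocket_floor above 8 N), for 0.3 s.
2. the clamp is shut over it (value of joint clamp below 0.035 rad), for 0.2 s.
At the end, for the whole second after the job is handed in: The camera stands upright (within 0.04 rad) in the pocket, its foot's underside within 1.5 mm of the pocket floor and within 5 mm of its centre sideways, at rest, and the clamp is shut over it (joint below 0.035 rad) (z of camera_foot in the frame of seat below 0.0015 m and horizontal distance between camera_foot and seat below 0.005 m and angle between camera_foot's own z axis and vertical below 0.04 rad and value of joint clamp below 0.035 rad and linear speed of camera below 0.02 m/s); the robot touches nothing.
It fails at once if the camera is pressed down with more than 25 N (counted with side friction: over 33 N on the pocket floor, or over 60 N in all on rim, walls, pad and floor) (contact force between camera and pocket_floor above 33 N or contact force between camera and fixture above 60 N).
It fails at once if the clamp is swung down (below 0.3 rad) while the camera is not in the pocket or stands more than 2.5 mm proud (value of joint clamp below 0.3 rad and (z of camera_foot in the frame of seat above 0.0025 m or horizontal distance between camera_foot and seat above 0.008 m)).
It fails at once if a bystander is moved by more than 25 mm (distance of any of spray_can, flux_bottle, driver, parts_box from where it was at the start of the episode above 0.025 m).
It also fails if it takes over 72 s, if anything falls off the work surface, if the arm or the gripper's body presses on something with over 40 N, if the wrist force passes 120 N, or if a joint passes its speed limit or range.

## Working session

There is one attempt and no reset: what is moved stays moved. The work goes in short steps, Python scripts to look and compute and a tool call to move; the robot and the scene stay as the last step left them, time stands still between calls to the robot, and variables do not carry over. Pictures are saved under pics/ and viewed, at most 10 in all, crops included, and the job is handed in when it is done.

Besides the shell and the picture viewer there is one more tool, called after ">>>" as name(argument=value, ...) on one line, values as JSON. apply_moves: Moves the arm, as the interface text tells. Its arguments: {"type":"object","properties":{"targets":{"type":"array","items":{"type":"object","properties":{"delta_pos":{"type":"array","items":{"type":"number"}},"spin":{"type":"number"}}}},"grip":{"type":"number"},"squeeze":{"type":"number"}},"required":["targets"]}

```bash
mkdir -p pics; cat > h.py <<'E'
import numpy as np, cv2
from cell import manip
from scipy.spatial.transform import Rotation as R
def ray(cam,px,z):
    c=manip.get_calibration(cam);K=np.array(c["intrinsics"]);T=np.array(c["extrinsics"])
    d=T[:3,:3].T@np.linalg.solve(K,[px[0],px[1],1.]);o=-T[:3,:3].T@T[:3,3]
    return o+d*(z-o[2])/d[2]
def proj(cam,p):
    c=manip.get_calibration(cam);K=np.array(c["intrinsics"]);T=np.array(c["extrinsics"])
    q=K@(T[:3,:3]@np.asarray(p)+T[:3,3]);return q[:2]/q[2]
def st():
    s=manip.read_state();print({k:np.round(s[k],4).tolist() for k in("time","ee_pos","orientation","contact_force","grip_width","grip_force")});return s
E
python3 - <<'E'
from h import *
s=st();print(manip.tip_reach)
ims=[]
for c in("top","scene"):
    im=manip.read_camera(c);cv2.imwrite(f"pics/{c}0.png",im)
    for n,z in(("camera_grip",.035),("camera_foot",.002),("seat",.018),("clamp_hinge",.0315),("clamp_handle",.17),("spray_can",0),("flux_bottle",0),("driver",.01),("parts_box",0)):
        for d in manip.landmark_of(c,n)[:3]:
            print(c,n,round(d["confidence"],2),np.round(d["at"]),np.round(ray(c,d["at"],z),3))
E
```

```text
{'time': 0.0, 'ee_pos': [0.179, 0.5982, 0.2549], 'orientation': [-179.8944, 0.006, 163.3427], 'contact_force': [-0.371, -0.1612, 0.1722], 'grip_width': 0.9992, 'grip_force': 0.0}
0.017
top camera_grip 0.96 [230. 256.] [0.513 0.155 0.035]
top camera_grip 0.86 [217. 299.] [0.426 0.18  0.035]
top camera_grip 0.61 [223. 213.] [0.602 0.171 0.035]
top camera_foot 0.93 [220. 299.] [0.423 0.181 0.002]
top camera_foot 0.86 [234. 256.] [0.513 0.152 0.002]
top camera_foot 0.81 [225. 215.] [0.602 0.173 0.002]
top seat 0.96 [385. 259.] [ 0.509 -0.165  0.018]
top clamp_hinge 0.71 [385. 219.] [ 0.591 -0.164  0.032]
top clamp_handle 0.62 [393. 201.] [ 0.607 -0.161  0.17 ]
top spray_can 0.9 [118. 247.] [0.532 0.401 0.   ]
top flux_bottle 0.69 [499. 279.] [ 0.468 -0.409  0.   ]
top driver 0.95 [296. 171.] [0.696 0.022 0.01 ]
top parts_box 0.78 [446. 206.] [ 0.622 -0.3    0.   ]
scene camera_grip 0.98 [384. 226.] [0.608 0.162 0.035]
scene camera_grip 0.94 [353. 220.] [0.529 0.139 0.035]
scene camera_grip 0.66 [352. 229.] [0.555 0.103 0.035]
scene camera_foot 0.69 [382. 234.] [0.596 0.174 0.002]
scene camera_foot 0.57 [351. 225.] [0.51  0.157 0.002]
scene camera_foot 0.54 [329. 211.] [0.422 0.175 0.002]
scene seat 0.87 [257. 283.] [ 0.512 -0.176  0.018]
scene seat 0.65 [288. 288.] [ 0.576 -0.147  0.018]
scene clamp_hinge 0.78 [286. 289.] [ 0.586 -0.163  0.031]
scene clamp_handle 0.65 [287. 290.] [ 0.714 -0.285  0.17 ]
scene clamp_handle 0.58 [282. 236.] [ 0.595 -0.172  0.17 ]
scene clamp_handle 0.48 [410. 194.] [0.694 0.121 0.17 ]
scene spray_can 0.78 [415. 193.] [0.542 0.411 0.   ]
scene spray_can 0.46 [259. 282.] [ 0.498 -0.157  0.   ]
scene flux_bottle 0.89 [154. 336.] [ 0.462 -0.404  0.   ]
scene driver 0.67 [378. 279.] [0.697 0.009 0.01 ]
scene parts_box 0.86 [245. 344.] [ 0.615 -0.307  0.   ]
```

View pics/top0.png

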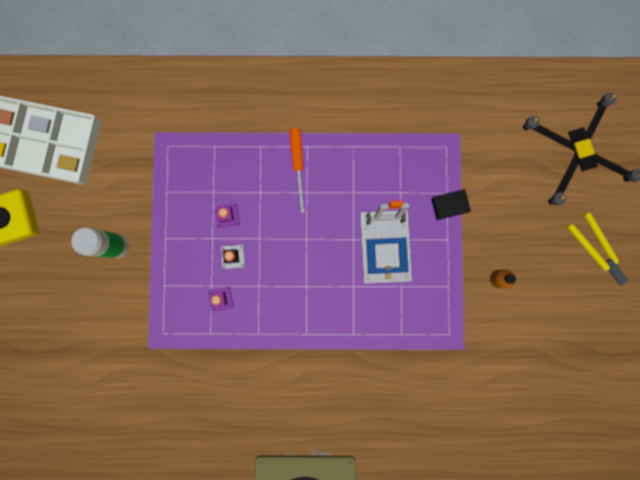

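View pics/scene0.png

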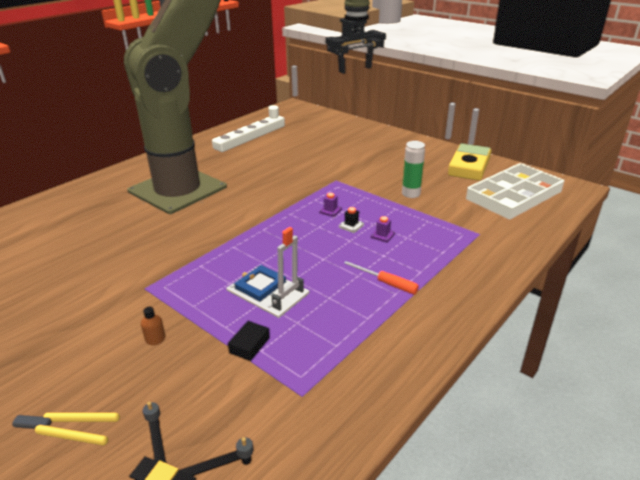

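Three candidates in the top image: (230,256) has a black housing on an aluminium foot, while (217,299) and (223,213) are purple. The black one at (230,256) fits the description. The fixture pocket is at (386,257) with the clamp raised behind it. I'll hover closer and confirm in a wrist crop.

>>> apply_moves(targets=[{"delta_pos": [-1.6,-1.2,0],"spin": -0.4},{"delta_pos": [-3.2,-2.4,0],"spin": -0.8},{"delta_pos": [-4.8,-3.6,0],"spin": -1.2},{"delta_pos": [-6.4,-4.8,0],"spin": -1.6},{"delta_pos": [-8.0,-5.9,0],"spin": -2.1}])

```text
time: 1.62
ee_pos: [0.3595, 0.3588, 0.256]
orientation: [180.0, 0.0, -179.7]
contact_force: [0.5, 0.3, -0.4]
grip_width: 0.997
grip_force: 0.0
```

>>> apply_moves(targets=[{"delta_pos": [-1.2,-1.6,0],"spin": 0},{"delta_pos": [-2.4,-3.2,0],"spin": 0},{"delta_pos": [-3.6,-4.8,0],"spin": 0},{"delta_pos": [-4.8,-6.2,0],"spin": 0},{"delta_pos": [-5.1,-6.9,0],"spin": 0}])

```text
time: 2.25
ee_pos: [0.5144, 0.1501, 0.2556]
orientation: [-179.9, 0.1, 179.8]
contact_force: [-0.1, 0.4, -0.6]
grip_width: 0.999
grip_force: 0.0
```

```bash
python3 - <<'E'
from h import *
s=st()
im=manip.read_camera("wrist");cv2.imwrite("pics/w1.png",im)
for n,z in(("camera_grip",.035),("camera_foot",.002)):
    for d in manip.landmark_of("wrist",n)[:3]:
        print(n,round(d["confidence"],2),np.round(d["at"]),np.round(ray("wrist",d["at"],z),4))
print(np.linalg.inv(manip.get_calibration("wrist")["extrinsics"]).round(3))
E
```

```text
{'time': 2.25, 'ee_pos': [0.5144, 0.1501, 0.2556], 'orientation': [-179.9374, 0.0916, 179.8061], 'contact_force': [-0.1354, 0.4245, -0.616], 'grip_width': 0.9991, 'grip_force': 0.0}
camera_grip 0.88 [341. 295.] [0.6028 0.1716 0.035 ]
camera_grip 0.82 [329. 215.] [0.5114 0.1584 0.035 ]
camera_grip 0.73 [353. 122.] [0.4204 0.1806 0.035 ]
camera_foot 0.8 [327. 206.] [0.508  0.1601 0.002 ]
camera_foot 0.7 [337. 282.] [0.6001 0.1727 0.002 ]
camera_foot 0.64 [351. 123.] [0.4193 0.1841 0.002 ]
[[-0.001  0.951  0.309  0.432]
 [ 1.     0.001  0.     0.154]
 [ 0.     0.309 -0.951  0.385]
 [ 0.     0.     0.     1.   ]]
```

View pics/w1.png

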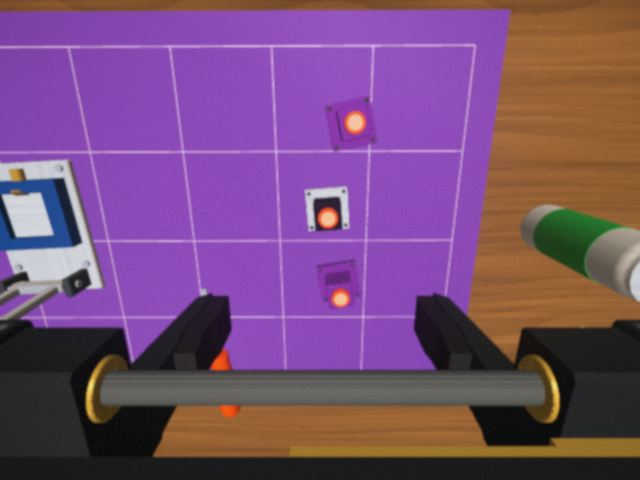

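The middle object at (328,210) has a black housing on a light aluminium foot. Its neighbours at (352,122) and (338,285) are purple. I'll fit the foot outline and confirm in a crop.

```bash
cat >> h.py <<'E'
def rectify(cam,im,c,half,z,ppm=4):
    """world-plane picture, ppm px/mm; column ~ world x, row ~ world y"""
    q=np.array([[c[0]+a*half,c[1]+b*half,z] for a,b in((-1,-1),(1,-1),(1,1),(-1,1))])
    n=2*half*1000*ppm
    src=np.array([proj(cam,p) for p in q],np.float32)
    H=cv2.getPerspectiveTransform(src,np.array([[0,0],[n,0],[n,n],[0,n]],np.float32))
    return cv2.warpPerspective(im,H,(int(n),int(n)))
def rect(mask,c,half,ppm=4):
    mask=cv2.morphologyEx(mask,cv2.MORPH_OPEN,np.ones((7,7)))
    cs=max(cv2.findContours(mask,cv2.RETR_EXTERNAL,cv2.CHAIN_APPROX_NONE)[0],key=cv2.contourArea)
    r=cv2.minAreaRect(cs);xy=np.array(r[0])/ppm/1000-half+np.array(c[:2])
    return xy,np.array(r[1])/ppm,r[2],r
E
python3 - <<'E'
from h import *
im=manip.read_camera("wrist");c=(.511,.157);h=.045
w=rectify("wrist",im,c,h,.011)
hsv=cv2.cvtColor(w,cv2.COLOR_BGR2HSV)
m=((hsv[...,1]<60)&(hsv[...,2]>110)).astype(np.uint8)*255
xy,sz,a,r=rect(m,c,h);print(xy,sz,a)
cv2.polylines(w,[cv2.boxPoints(r).astype(int)],True,(0,255,0),1)
cv2.imwrite("pics/c1.png",np.hstack([w,cv2.cvtColor(m,cv2.COLOR_GRAY2BGR)]))
E
```

```text
[0.51049764 0.15851098] [46.90094757 46.44347   ] 4.0078043937683105
```

View pics/c1.png

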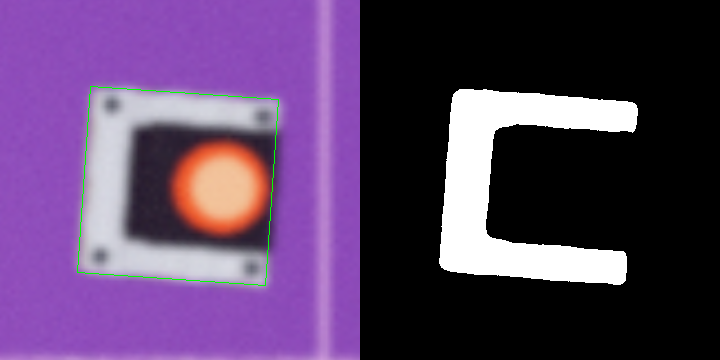

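The fit gives the camera at (0.5105, 0.1585), yaw 4°, with a foot of about 46.5 mm against the 46 mm stated. The black housing is confirmed, so I'll descend part way.

>>> apply_moves(targets=[{"delta_pos": [0.1,0.3,1.0],"spin": -0.5},{"delta_pos": [0.1,0.3,2.6],"spin": -0.5},{"delta_pos": [0.1,0.3,4.2],"spin": -0.5},{"delta_pos": [0.1,0.3,4.7],"spin": -0.5},{"delta_pos": [0.1,0.3,4.7],"spin": -0.5}])

```text
time: 3.08
ee_pos: [0.5082, 0.1642, 0.1147]
orientation: [180.0, -0.1, -175.7]
contact_force: [-0.2, 0.7, -0.5]
grip_width: 0.999
grip_force: 0.0
```

```bash
python3 - <<'E'
from h import *
for i in range(2):
    im=manip.read_camera("wrist");st()
c=(.511,.157);h=.045
w=rectify("wrist",im,c,h,.011)
hsv=cv2.cvtColor(w,cv2.COLOR_BGR2HSV)
m=((hsv[...,1]<60)&(hsv[...,2]>110)).astype(np.uint8)*255
xy,sz,a,r=rect(m,c,h);print(xy,sz,a)
E
```

```text
{'time': 3.125, 'ee_pos': [0.5091, 0.1641, 0.1156], 'orientation': [179.9462, 0.064, -175.78], 'contact_force': [0.6531, 0.0054, 0.2358], 'grip_width': 0.9986, 'grip_force': 0.0}
{'time': 3.175, 'ee_pos': [0.5096, 0.1639, 0.1162], 'orientation': [179.9271, 0.1377, -175.8134], 'contact_force': [0.5882, 0.0542, -0.0838], 'grip_width': 0.998, 'grip_force': 0.0}
[0.51157555 0.15641525] [47.94208527 46.34682083] 4.250654697418213
```

>>> apply_moves(targets=[{"delta_pos": [0,-0.24,0.6],"spin": 0},{"delta_pos": [0,-0.24,1.4],"spin": 0},{"delta_pos": [0,-0.24,2.2],"spin": 0},{"delta_pos": [0,-0.24,2.7],"spin": 0},{"delta_pos": [0,-0.24,2.7],"spin": 0}])

```text
time: 3.8
ee_pos: [0.5095, 0.1558, 0.0339]
orientation: [180.0, 0.0, -175.9]
contact_force: [-0.1, -0.7, 0.8]
grip_width: 0.999
grip_force: 0.0
```

>>> apply_moves(targets=[{"delta_pos": [0,0,0],"spin": 0},{"delta_pos": [0,0,0],"spin": 0},{"delta_pos": [0,0,0],"spin": 0},{"delta_pos": [0,0,0],"spin": 0},{"delta_pos": [0,0,0],"spin": 0}], grip=10, squeeze=35)

```text
time: 4.42
ee_pos: [0.5094, 0.1556, 0.0338]
orientation: [180.0, 0.0, -175.9]
contact_force: [0.3, 0.4, -0.3]
grip_width: 0.456
grip_force: 0.0
```

>>> apply_moves(targets=[{"delta_pos": [0,0,0],"spin": 0},{"delta_pos": [0,0,0],"spin": 0},{"delta_pos": [0,0,0],"spin": 0},{"delta_pos": [0,0,0],"spin": 0},{"delta_pos": [0,0,0],"spin": 0}])

```text
time: 5.05
ee_pos: [0.5093, 0.1555, 0.0337]
orientation: [-180.0, -0.0, -175.9]
contact_force: [0.5, -0.6, 0.1]
grip_width: 0.312
grip_force: 35.0
```

>>> apply_moves(targets=[{"delta_pos": [0,0,-0.4],"spin": 0},{"delta_pos": [0,0,-1.2],"spin": 0},{"delta_pos": [0,0,-2.4],"spin": 0},{"delta_pos": [0,0,-3.6],"spin": 0},{"delta_pos": [0,0,-4.0],"spin": 0}])

```text
time: 5.68
ee_pos: [0.5102, 0.1559, 0.156]
orientation: [179.9, 0.2, -175.9]
contact_force: [-0.7, -0.5, -1.5]
grip_width: 0.313
grip_force: 35.0
```

>>> apply_moves(targets=[{"delta_pos": [0.2,-1.2,-0.4],"spin": 0},{"delta_pos": [0.5,-3.0,-0.8],"spin": 0},{"delta_pos": [0.8,-4.8,-1.2],"spin": 0},{"delta_pos": [1.1,-6.4,-1.5],"spin": 0},{"delta_pos": [1.2,-7.1,-1.5],"spin": 0}])

```text
time: 6.3
ee_pos: [0.4877, -0.0633, 0.1985]
orientation: [-179.9, -0.1, -176.1]
contact_force: [-0.1, 0.7, -1.2]
grip_width: 0.314
grip_force: 35.0
```

```bash
python3 - <<'E'
from h import *
for i in range(3): im=manip.read_camera("wrist")
s=st();cv2.imwrite("pics/w2.png",im)
for n,z in(("seat",.018),("clamp_hinge",.0315)):
    for d in manip.landmark_of("wrist",n)[:2]:
        print(n,round(d["confidence"],2),np.round(d["at"]),np.round(ray("wrist",d["at"],z),4))
c=(.51,-.165);h=.07
w=rectify("wrist",im,c,h,.026);hsv=cv2.cvtColor(w,cv2.COLOR_BGR2HSV)
m=((hsv[...,0]>95)&(hsv[...,0]<122)&(hsv[...,1]>120)).astype(np.uint8)*255
xy,sz,a,r=rect(m,c,h);print("block",xy,sz,a)
cv2.polylines(w,[cv2.boxPoints(r).astype(int)],True,(0,255,0),1)
cv2.imwrite("pics/c2.png",np.hstack([cv2.resize(w,(400,400)),cv2.resize(cv2.cvtColor(m,cv2.COLOR_GRAY2BGR),(400,400))]))
E
```

```text
{'time': 6.45, 'ee_pos': [0.4883, -0.0603, 0.1982], 'orientation': [179.9907, -0.065, -176.0083], 'contact_force': [-0.2235, 0.4899, -1.4342], 'grip_width': 0.313, 'grip_force': 34.9998}
seat 0.66 [205. 251.] [ 0.5208 -0.1665  0.018 ]
clamp_hinge 0.78 [211. 329.] [ 0.5972 -0.1573  0.0315]
block [ 0.51592151 -0.1607594 ] [75.03813171 84.77012634] 3.323120355606079
```

View pics/c2.png

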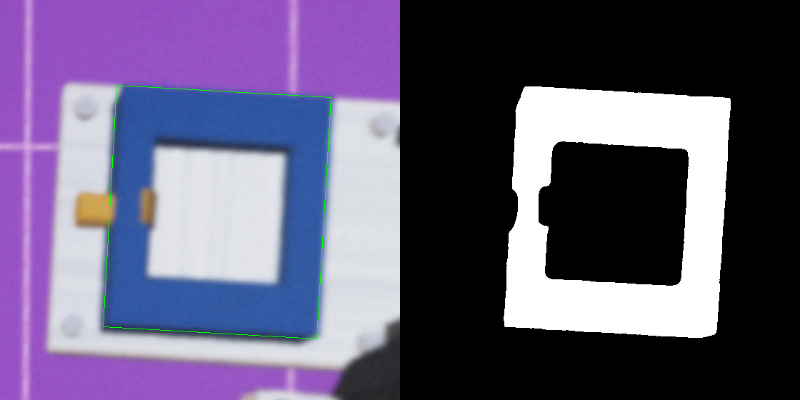

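View pics/w2.png

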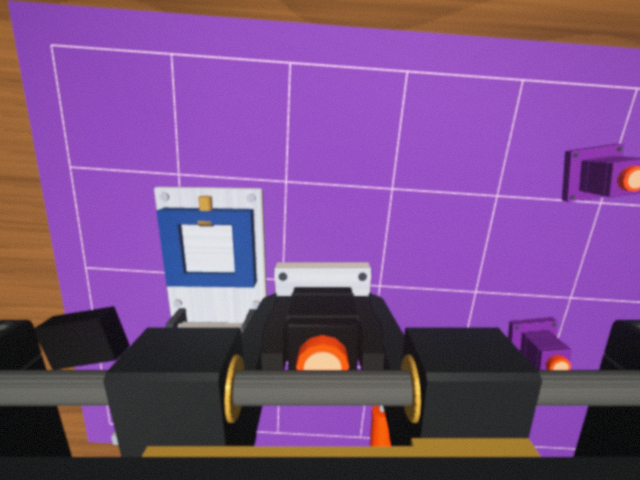

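```bash
python3 - <<'E'
from h import *
s=st();p=np.array(s["ee_pos"])
im=cv2.imread("pics/w2.png");zt=p[2]-.0227
h=.04;w=rectify("wrist",im,p[:2],h,zt);hsv=cv2.cvtColor(w,cv2.COLOR_BGR2HSV)
m=((hsv[...,1]<60)&(hsv[...,2]>110)).astype(np.uint8)*255
xy,sz,a,r=rect(m,p,h);print("foot blob",xy,sz,a, "rel tcp",xy-p[:2])
cv2.polylines(w,[cv2.boxPoints(r).astype(int)],True,(0,255,0),1)
cv2.imwrite("pics/c3.png",np.hstack([w,cv2.cvtColor(m,cv2.COLOR_GRAY2BGR)]))
E
```

```text
{'time': 6.55, 'ee_pos': [0.4888, -0.0578, 0.1984], 'orientation': [179.9211, -0.0142, -175.759], 'contact_force': [-0.3363, 0.0104, -1.5897], 'grip_width': 0.3154, 'grip_force': 34.9998}
foot blob [ 0.47419331 -0.057545  ] [17.5994091  46.26078033] 4.194182872772217 rel tcp [-0.01462901  0.00030471]
```

View pics/c3.png

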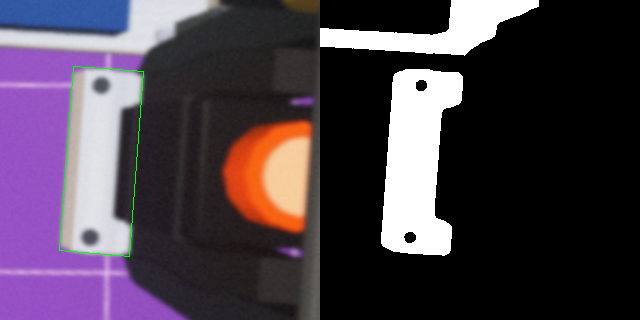

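The wrist was still settling during that shot, with y drifting about 3 mm. I'll re-measure the foot and block in one settled frame.

```bash
cat >> h.py <<'E'
def both(zfoot=True,name=None):
    s=st();p=np.array(s["ee_pos"]);im=manip.read_camera("wrist")
    if name: cv2.imwrite(name,im)
    h=.03;c=p[:2]+[-.005,0];w=rectify("wrist",im,c,h,p[2]-.0227,8);hsv=cv2.cvtColor(w,cv2.COLOR_BGR2HSV).astype(int)
    # edge of the foot's top: profile along x for several rows
    sx=cv2.GaussianBlur(w,(5,5),0).astype(int)
    for r in range(120,361,60): print(r,[(x,*sx[r,x]) for x in range(40,160,8)])
    cv2.imwrite("pics/foot.png",w)
    c=(.51,-.165);h=.07
    w=rectify("wrist",im,c,h,.026);hsv=cv2.cvtColor(w,cv2.COLOR_BGR2HSV)
    m=((hsv[...,0]>95)&(hsv[...,0]<122)&(hsv[...,1]>120)).astype(np.uint8)*255
    xy,sz,a,r=rect(m,c,h);print("block",xy,sz,a)
    cv2.imwrite("pics/blk.png",w)
E
python3 - <<'E'
from h import *
for i in range(2): manip.read_camera("wrist")
both(name="pics/w3.png")
E
```

```text
{'time': 6.65, 'ee_pos': [0.489, -0.0575, 0.1985], 'orientation': [179.9324, -0.0001, -175.6905], 'contact_force': [-0.2325, 0.6594, -1.5844], 'grip_width': 0.3155, 'grip_force': 34.9998}
120 [(40, np.int64(196), np.int64(84), np.int64(152)), (48, np.int64(195), np.int64(85), np.int64(151)), (56, np.int64(197), np.int64(87), np.int64(154)), (64, np.int64(194), np.int64(84), np.int64(150)), (72, np.int64(195), np.int64(86), np.int64(152)), (80, np.int64(196), np.int64(86), np.int64(151)), (88, np.int64(192), np.int64(81), np.int64(148)), (96, np.int64(191), np.int64(97), np.int64(154)), (104, np.int64(174), np.int64(156), np.int64(178)), (112, np.int64(167), np.int64(177), np.int64(189)), (120, np.int64(175), np.int64(185), np.int64(193)), (128, np.int64(215), np.int64(211), np.int64(213)), (136, np.int64(228), np.int64(222), np.int64(220)), (144, np.int64(228), np.int64(222), np.int64(218)), (152, np.int64(231), np.int64(225), np.int64(222))]
180 [(40, np.int64(195), np.int64(83), np.int64(150)), (48, np.int64(196), np.int64(85), np.int64(151)), (56, np.int64(194), np.int64(83), np.i
[... 2317 characters left out ...]
148)), (64, np.int64(195), np.int64(82), np.int64(149)), (72, np.int64(193), np.int64(83), np.int64(150)), (80, np.int64(189), np.int64(113), np.int64(161)), (88, np.int64(174), np.int64(170), np.int64(188)), (96, np.int64(171), np.int64(181), np.int64(194)), (104, np.int64(187), np.int64(193), np.int64(201)), (112, np.int64(223), np.int64(218), np.int64(216)), (120, np.int64(228), np.int64(221), np.int64(219)), (128, np.int64(228), np.int64(223), np.int64(221)), (136, np.int64(230), np.int64(226), np.int64(225)), (144, np.int64(232), np.int64(227), np.int64(226)), (152, np.int64(231), np.int64(227), np.int64(225))]
block [ 0.51374907 -0.16677376] [74.88696289 84.91665649] 2.9609360694885254
```

View pics/foot.png

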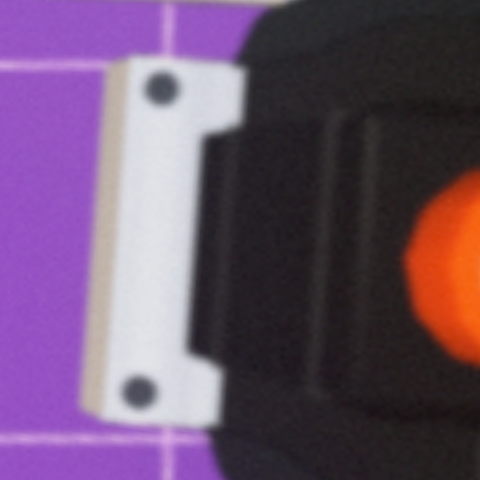

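>>> apply_moves(targets=[{"delta_pos": [-0.2,-1.3,0],"spin": 0.1},{"delta_pos": [-0.4,-2.7,0.4],"spin": 0.16},{"delta_pos": [-0.48,-3.6,1.6],"spin": 0.16},{"delta_pos": [-0.48,-3.76,3.0],"spin": 0.16},{"delta_pos": [-0.48,-3.76,3.6],"spin": 0.16}])

```text
time: 7.32
ee_pos: [0.5105, -0.1704, 0.0884]
orientation: [179.9, -0.2, -177.1]
contact_force: [0.1, 0.5, -1.2]
grip_width: 0.316
grip_force: 35.0
```

>>> apply_moves(targets=[{"delta_pos": [0,0,0.2],"spin": 0},{"delta_pos": [0,0,0.4],"spin": 0},{"delta_pos": [0,0,0.6],"spin": 0},{"delta_pos": [0,0,0.6],"spin": 0},{"delta_pos": [0,0,0.6],"spin": 0}])

```text
time: 7.95
ee_pos: [0.5116, -0.171, 0.0731]
orientation: [-180.0, 0.0, -177.1]
contact_force: [-0.2, 0.4, -1.6]
grip_width: 0.313
grip_force: 35.0
```

```bash
python3 - <<'E'
from h import *
s=st();p=np.array(s["ee_pos"]);im=manip.read_camera("wrist");cv2.imwrite("pics/w4.png",im)
a=rectify("wrist",im,p[:2]+[-.02,0],.05,p[2]-.0227,6)[:,:400]
b=rectify("wrist",im,p[:2]+[-.02,0],.05,.026,6)[:,:400]
cv2.imwrite("pics/c4.png",np.hstack([a,b]))
E
```

```text
{'time': 7.95, 'ee_pos': [0.5116, -0.171, 0.0731], 'orientation': [-179.9913, 0.037, -177.1473], 'contact_force': [-0.186, 0.4152, -1.6098], 'grip_width': 0.3134, 'grip_force': 34.9997}
```

View pics/c4.png

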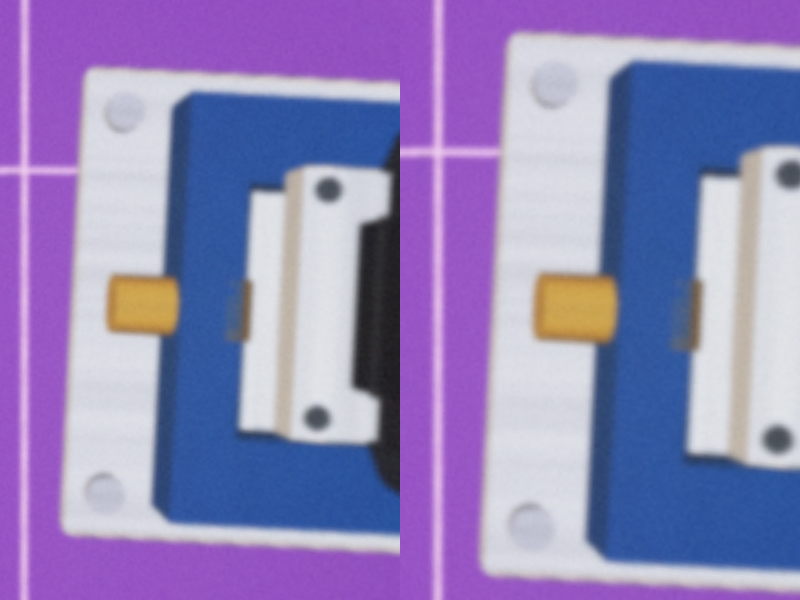

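>>> apply_moves(targets=[{"delta_pos": [-0.03,0.06,0.0],"spin": 0},{"delta_pos": [-0.03,0.06,0.1],"spin": 0},{"delta_pos": [-0.03,0.06,0.2],"spin": 0},{"delta_pos": [-0.03,0.06,0.33],"spin": 0},{"delta_pos": [-0.03,0.06,0.33],"spin": 0}])

```text
time: 8.62
ee_pos: [0.5119, -0.169, 0.0624]
orientation: [180.0, -0.0, -177.1]
contact_force: [0.2, 0.1, -1.6]
grip_width: 0.314
grip_force: 35.0
```

```bash
python3 - <<'E'
from h import *
manip.read_camera("wrist");manip.read_camera("wrist")
s=st();p=np.array(s["ee_pos"]);im=manip.read_camera("wrist");cv2.imwrite("pics/w5.png",im)
a=rectify("wrist",im,p[:2]+[-.02,0],.05,p[2]-.0227,6)[:,:400]
b=rectify("wrist",im,p[:2]+[-.02,0],.05,.026,6)[:,:400]
cv2.imwrite("pics/c5.png",np.hstack([a,b]))
E
```

```text
{'time': 8.725, 'ee_pos': [0.5121, -0.1691, 0.0627], 'orientation': [179.9948, -0.0123, -177.1408], 'contact_force': [0.8131, 0.3889, -1.009], 'grip_width': 0.3142, 'grip_force': 34.9997}
```

View pics/c5.png

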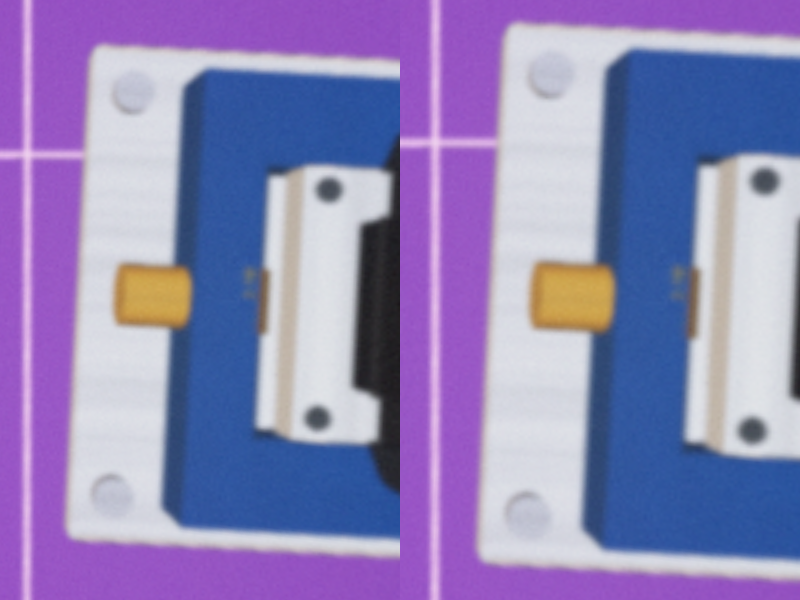

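The foot front edge is at mid (295,303) and the pocket front rim at mid (291,303), so they're aligned to about 0.3 mm with matching yaw. I'll descend gently and watch the force.

>>> apply_moves(targets=[{"delta_pos": [-0.012,0,0.04],"spin": 0},{"delta_pos": [-0.012,0,0.08],"spin": 0},{"delta_pos": [-0.012,0,0.12],"spin": 0},{"delta_pos": [-0.012,0,0.16],"spin": 0},{"delta_pos": [-0.012,0,0.2],"spin": 0}])

```text
time: 9.4
ee_pos: [0.5125, -0.169, 0.0567]
orientation: [180.0, -0.0, -177.1]
contact_force: [0.1, 0.1, -0.8]
grip_width: 0.316
grip_force: 35.0
```

>>> apply_moves(targets=[{"delta_pos": [0,0,0.01],"spin": 0},{"delta_pos": [0,0,0.02],"spin": 0},{"delta_pos": [0,0,0.03],"spin": 0},{"delta_pos": [0,0,0.03],"spin": 0},{"delta_pos": [0,0,0.03],"spin": 0}])

```text
time: 10.02
ee_pos: [0.5125, -0.169, 0.0559]
orientation: [180.0, 0.0, -177.1]
contact_force: [-0.3, 0.8, -2.0]
grip_width: 0.317
grip_force: 35.0
```

>>> apply_moves(targets=[{"delta_pos": [0,0,0.02],"spin": 0},{"delta_pos": [0,0,0.04],"spin": 0},{"delta_pos": [0,0,0.05],"spin": 0},{"delta_pos": [0,0,0.06],"spin": 0},{"delta_pos": [0,0,0.06],"spin": 0}])

```text
time: 10.65
ee_pos: [0.5126, -0.169, 0.0541]
orientation: [180.0, 0.0, -177.1]
contact_force: [0.6, -0.3, -1.3]
grip_width: 0.314
grip_force: 35.0
```

>>> apply_moves(targets=[{"delta_pos": [0,0,0.01],"spin": 0},{"delta_pos": [0,0,0.02],"spin": 0},{"delta_pos": [0,0,0.03],"spin": 0},{"delta_pos": [0,0,0.03],"spin": 0},{"delta_pos": [0,0,0.03],"spin": 0}])

```text
time: 11.28
ee_pos: [0.5129, -0.169, 0.0533]
orientation: [180.0, 0.0, -177.1]
contact_force: [1.4, -0.3, -0.0]
grip_width: 0.317
grip_force: 35.0
```

>>> apply_moves(targets=[{"delta_pos": [0,0,0.01],"spin": 0},{"delta_pos": [0,0,0.02],"spin": 0},{"delta_pos": [0,0,0.03],"spin": 0},{"delta_pos": [0,0,0.04],"spin": 0},{"delta_pos": [0,0,0.04],"spin": 0}], squeeze=45)

```text
time: 11.9
ee_pos: [0.5133, -0.169, 0.0522]
orientation: [180.0, 0.1, -177.1]
contact_force: [3.5, -0.9, 3.4]
grip_width: 0.315
grip_force: 45.0
```

>>> apply_moves(targets=[{"delta_pos": [0,0,0.01],"spin": 0},{"delta_pos": [0,0,0.02],"spin": 0},{"delta_pos": [0,0,0.03],"spin": 0},{"delta_pos": [0,0,0.04],"spin": 0},{"delta_pos": [0,0,0.04],"spin": 0}])

```text
time: 12.52
ee_pos: [0.513, -0.169, 0.0506]
orientation: [180.0, 0.1, -177.1]
contact_force: [4.5, 0.2, 0.4]
grip_width: 0.313
grip_force: 45.0
```

>>> apply_moves(targets=[{"delta_pos": [0,0,0.01],"spin": 0},{"delta_pos": [0,0,0.02],"spin": 0},{"delta_pos": [0,0,0.03],"spin": 0},{"delta_pos": [0,0,0.03],"spin": 0},{"delta_pos": [0,0,0.03],"spin": 0}])

```text
time: 13.15
ee_pos: [0.5126, -0.169, 0.0499]
orientation: [180.0, 0.0, -177.1]
contact_force: [5.3, -0.2, 1.7]
grip_width: 0.317
grip_force: 45.0
```

>>> apply_moves(targets=[{"delta_pos": [0,0,0.01],"spin": 0},{"delta_pos": [0,0,0.02],"spin": 0},{"delta_pos": [0,0,0.02],"spin": 0},{"delta_pos": [0,0,0.02],"spin": 0},{"delta_pos": [0,0,0.02],"spin": 0}])

```text
time: 13.78
ee_pos: [0.5127, -0.169, 0.0497]
orientation: [-180.0, 0.0, -177.1]
contact_force: [3.6, 0.9, 4.7]
grip_width: 0.312
grip_force: 45.0
```

>>> apply_moves(targets=[{"delta_pos": [0,0,0.01],"spin": 0},{"delta_pos": [0,0,0.02],"spin": 0},{"delta_pos": [0,0,0.02],"spin": 0},{"delta_pos": [0,0,0.02],"spin": 0},{"delta_pos": [0,0,0.02],"spin": 0}])

```text
time: 14.4
ee_pos: [0.5127, -0.169, 0.0496]
orientation: [-180.0, 0.0, -177.1]
contact_force: [1.8, 1.1, 11.0]
grip_width: 0.314
grip_force: 45.0
```

>>> apply_moves(targets=[{"delta_pos": [0,0,0.01],"spin": 0},{"delta_pos": [0,0,0.02],"spin": 0},{"delta_pos": [0,0,0.02],"spin": 0},{"delta_pos": [0,0,0.02],"spin": 0},{"delta_pos": [0,0,0.02],"spin": 0}])

```text
time: 15.02
ee_pos: [0.5127, -0.169, 0.0496]
orientation: [-180.0, 0.1, -177.1]
contact_force: [2.3, 1.2, 16.9]
grip_width: 0.314
grip_force: 45.0
```

>>> apply_moves(targets=[{"delta_pos": [0,0,0.01],"spin": 0},{"delta_pos": [0,0,0.01],"spin": 0},{"delta_pos": [0,0,0.01],"spin": 0},{"delta_pos": [0,0,0.01],"spin": 0},{"delta_pos": [0,0,0.01],"spin": 0}])

```text
time: 15.65
ee_pos: [0.5127, -0.169, 0.0496]
orientation: [-180.0, 0.1, -177.1]
contact_force: [1.4, 0.5, 19.6]
grip_width: 0.314
grip_force: 45.0
```

>>> apply_moves(targets=[{"delta_pos": [0,0,0],"spin": 0},{"delta_pos": [0,0,0],"spin": 0},{"delta_pos": [0,0,0],"spin": 0},{"delta_pos": [0,0,0],"spin": 0},{"delta_pos": [0,0,0],"spin": 0}])

```text
time: 16.27
ee_pos: [0.5127, -0.169, 0.0496]
orientation: [-180.0, 0.1, -177.1]
contact_force: [1.2, 1.5, 19.6]
grip_width: 0.313
grip_force: 45.0
```

Seated solidly: z stalled at 0.0496 m with 19.6 N held. I'll relax the press, open the fingers and rise.

>>> apply_moves(targets=[{"delta_pos": [0,0,-0.03],"spin": 0},{"delta_pos": [0,0,-0.05],"spin": 0},{"delta_pos": [0,0,-0.05],"spin": 0},{"delta_pos": [0,0,-0.05],"spin": 0},{"delta_pos": [0,0,-0.05],"spin": 0}])

```text
time: 16.9
ee_pos: [0.5127, -0.169, 0.0497]
orientation: [-180.0, 0.0, -177.1]
contact_force: [4.4, 0.3, 7.5]
grip_width: 0.31
grip_force: 45.0
```

>>> apply_moves(targets=[{"delta_pos": [0,0,-0.05],"spin": 0},{"delta_pos": [0,0,-0.05],"spin": 0},{"delta_pos": [0,0,-0.05],"spin": 0},{"delta_pos": [0,0,-0.05],"spin": 0},{"delta_pos": [0,0,-0.05],"spin": 0}], grip=65)

```text
time: 17.52
ee_pos: [0.5123, -0.169, 0.0507]
orientation: [180.0, -0.0, -177.1]
contact_force: [-0.7, -0.2, -0.8]
grip_width: 0.739
grip_force: 0.0
```

>>> apply_moves(targets=[{"delta_pos": [0,0,-0.4],"spin": 0},{"delta_pos": [0,0,-1.2],"spin": 0},{"delta_pos": [0,0,-2.4],"spin": 0},{"delta_pos": [0,0,-3.6],"spin": 0},{"delta_pos": [0,0,-4.0],"spin": 0}])

```text
time: 18.15
ee_pos: [0.5135, -0.1693, 0.1733]
orientation: [-179.9, 0.2, -177.2]
contact_force: [-0.9, -0.2, 0.4]
grip_width: 0.735
grip_force: 0.0
```

```bash
python3 - <<'E'
from h import *
st()
for c in("wrist","top","scene"):
    im=manip.read_camera(c);cv2.imwrite(f"pics/{c}6.png",im)
    for n,z in(("camera_foot",.018),("camera_grip",.051),("clamp_handle",.173),("clamp_hinge",.0315)):
        for d in manip.landmark_of(c,n)[:2]:
            print(c,n,round(d["confidence"],2),np.round(d["at"]),np.round(ray(c,d["at"],z),4))
E
```

```text
{'time': 18.15, 'ee_pos': [0.5135, -0.1693, 0.1733], 'orientation': [-179.9405, 0.2194, -177.1527], 'contact_force': [-0.8775, -0.1744, 0.3695], 'grip_width': 0.7351, 'grip_force': 0.0}
wrist camera_foot 0.73 [325. 235.] [ 0.5145 -0.1655  0.018 ]
wrist camera_foot 0.2 [321. 323.] [ 0.6    -0.1644  0.018 ]
wrist camera_grip 0.7 [325. 248.] [ 0.5138 -0.1655  0.051 ]
wrist clamp_hinge 0.77 [323. 324.] [ 0.5895 -0.163   0.0315]
top camera_foot 0.86 [228. 219.] [0.5918 0.1643 0.018 ]
top camera_foot 0.73 [222. 300.] [0.4225 0.1725 0.018 ]
top camera_grip 0.79 [224. 216.] [0.5926 0.1657 0.051 ]
top camera_grip 0.64 [388. 255.] [ 0.5157 -0.168   0.051 ]
top clamp_handle 0.91 [395. 202.] [ 0.6042 -0.164   0.173 ]
top clamp_handle 0.7 [386. 257.] [ 0.506  -0.1467  0.173 ]
top clamp_hinge 0.94 [384. 218.] [ 0.5933 -0.1628  0.0315]
top clamp_hinge 0.71 [386. 255.] [ 0.5164 -0.1659  0.0315]
scene camera_foot 0.8 [330. 209.] [0.4359 0.1652 0.018 ]
scene camera_foot 0.71 [259. 280.] [ 0.5098 -0.1677  0.018 ]
scene camera_grip 0.72 [386. 228.] [0.6292 0.138  0.051 ]
scene camera_grip 0.59 [260. 274.] [ 0.5279 -0.1787  0.051 ]
scene clamp_handle 0.65 [282. 238.] [ 0.6039 -0.1819  0.173 ]
scene clamp_hinge 0.76 [284. 289.] [ 0.5828 -0.1652  0.0315]
```

The camera is seated, with the foot at about (0.515, -0.168) after release. Tool yaw equals fixture yaw, so tool x is fixture -x. The clamp tab is at about x=0.604, z=0.173 (a≈1.65). I'll go over and behind it with closed fingers.

>>> apply_moves(targets=[{"delta_pos": [0,0,-1.2],"spin": 0},{"delta_pos": [-0.6,0,-2.3],"spin": 0},{"delta_pos": [-2.2,0,-2.4],"spin": 0},{"delta_pos": [-3.8,0,-2.4],"spin": 0},{"delta_pos": [-4.4,0,-2.4],"spin": 0}], grip=0, squeeze=10)

```text
time: 19.52
ee_pos: [0.6467, -0.1616, 0.2427]
orientation: [180.0, 0.1, -177.1]
contact_force: [-1.1, 0.6, 0.2]
grip_width: 0.199
grip_force: 0.0
```

>>> apply_moves(targets=[{"delta_pos": [0,0,0],"spin": 0},{"delta_pos": [0,0,0],"spin": 0},{"delta_pos": [0,0,0],"spin": 0},{"delta_pos": [0,0,0],"spin": 0},{"delta_pos": [0,0,0],"spin": 0}])

```text
time: 20.15
ee_pos: [0.6441, -0.1626, 0.243]
orientation: [-180.0, 0.0, -177.2]
contact_force: [-0.1, 0.2, 0.4]
grip_width: 0.0
grip_force: 0.0
```

```bash
python3 - <<'E'
from h import *
s=st();p=np.array(s["ee_pos"])
e=np.array([np.cos(np.radians(2.9)),np.sin(np.radians(2.9))])
hg=np.array([.5127,-.169])+.0804*e;print("hinge",hg,"u,v mm",1000*(p[:2]-hg)@e,1000*(p[:2]-hg)@np.array([-e[1],e[0]]))
for c in("top","scene"):
    im=manip.read_camera(c)
    for d in manip.landmark_of(c,"clamp_handle")[:2]: print(c,d["confidence"],np.round(d["at"]),np.round(ray(c,d["at"],.173),3))
    for a in(1.55,1.65,1.75,1.85):
        q=np.r_[hg-.142*np.cos(a)*e,.0315+.142*np.sin(a)];print(a,proj(c,q).round())
E
```

```text
{'time': 20.15, 'ee_pos': [0.6441, -0.1626, 0.243], 'orientation': [-179.995, 0.0042, -177.1512], 'contact_force': [-0.091, 0.1879, 0.3914], 'grip_width': 0.0001, 'grip_force': 0.0}
hinge [ 0.59299704 -0.16493233] u,v mm 51.15734972484091 -0.29948329638789045
top 0.65 [393. 200.] [ 0.608 -0.16   0.173]
1.55 [396. 210.]
1.65 [395. 202.]
1.75 [395. 195.]
1.85 [394. 188.]
1.55 [283. 232.]
1.65 [289. 235.]
1.75 [294. 238.]
1.85 [300. 242.]
```

>>> apply_moves(targets=[{"delta_pos": [0,0,0.4],"spin": 0},{"delta_pos": [0,0,0.9],"spin": 0},{"delta_pos": [0,0,1.4],"spin": 0},{"delta_pos": [0,0,1.9],"spin": 0},{"delta_pos": [0,0,1.9],"spin": 0}])

```text
time: 20.98
ee_pos: [0.6433, -0.1624, 0.1839]
orientation: [180.0, -0.2, -177.1]
contact_force: [0.6, 0.2, -1.0]
grip_width: 0.009
grip_force: 0.0
```

>>> apply_moves(targets=[{"delta_pos": [0.5,0,0],"spin": 0},{"delta_pos": [0.9,0,0],"spin": 0},{"delta_pos": [1.2,0,0],"spin": 0},{"delta_pos": [1.5,0,0.02],"spin": 0},{"delta_pos": [1.8,0,0.04],"spin": 0}])

```text
time: 21.6
ee_pos: [0.5904, -0.1652, 0.1849]
orientation: [-180.0, 0.1, -177.1]
contact_force: [1.2, -0.1, 1.2]
grip_width: 0.005
grip_force: 0.5
```

>>> apply_moves(targets=[{"delta_pos": [0.63,0,0.07],"spin": 0},{"delta_pos": [1.24,0,0.25],"spin": 0},{"delta_pos": [1.76,0,0.48],"spin": 0},{"delta_pos": [2.3,0,0.82],"spin": 0},{"delta_pos": [2.74,0,1.18],"spin": 0}])

```text
time: 22.22
ee_pos: [0.5075, -0.1692, 0.149]
orientation: [180.0, 0.0, -177.1]
contact_force: [1.6, 0.6, -1.0]
grip_width: 0.01
grip_force: 0.4
```

>>> apply_moves(targets=[{"delta_pos": [0.44,0,0.47],"spin": 0},{"delta_pos": [0.76,0,0.93],"spin": 0},{"delta_pos": [1.03,0,1.42],"spin": 0},{"delta_pos": [1.21,0,1.87],"spin": 0},{"delta_pos": [1.33,0,2.25],"spin": 0}])

```text
time: 22.85
ee_pos: [0.4678, -0.1712, 0.0813]
orientation: [180.0, -0.0, -177.1]
contact_force: [0.5, -0.1, 0.3]
grip_width: 0.007
grip_force: 0.3
```

>>> apply_moves(targets=[{"delta_pos": [0.04,0,0.25],"spin": 0},{"delta_pos": [0.08,0,0.5],"spin": 0},{"delta_pos": [0.1,0,0.7],"spin": 0},{"delta_pos": [0.12,0,0.85],"spin": 0},{"delta_pos": [0.12,0,0.85],"spin": 0}])

```text
time: 23.48
ee_pos: [0.4648, -0.1713, 0.0559]
orientation: [180.0, -0.0, -177.1]
contact_force: [-0.1, 0.7, -1.3]
grip_width: 0.005
grip_force: 0.0
```

>>> apply_moves(targets=[{"delta_pos": [0,0,0.03],"spin": 0},{"delta_pos": [0,0,0.06],"spin": 0},{"delta_pos": [0,0,0.08],"spin": 0},{"delta_pos": [0,0,0.1],"spin": 0},{"delta_pos": [0,0,0.1],"spin": 0}])

```text
time: 24.1
ee_pos: [0.465, -0.1714, 0.0538]
orientation: [-180.0, 0.0, -177.1]
contact_force: [-1.5, 0.3, 7.7]
grip_width: 0.007
grip_force: 3.7
```

>>> apply_moves(targets=[{"delta_pos": [0,0,0.01],"spin": 0},{"delta_pos": [0,0,0.02],"spin": 0},{"delta_pos": [0,0,0.03],"spin": 0},{"delta_pos": [0,0,0.03],"spin": 0},{"delta_pos": [0,0,0.03],"spin": 0}])

```text
time: 24.72
ee_pos: [0.465, -0.1714, 0.0537]
orientation: [-180.0, 0.1, -177.1]
contact_force: [-1.8, 0.2, 15.0]
grip_width: 0.003
grip_force: 7.9
```

The clamp is against its stop: tip at 0.0367 m against the 0.0365 m expected, 15 N. I'll retreat and verify.

>>> apply_moves(targets=[{"delta_pos": [0,0,-0.2],"spin": 0},{"delta_pos": [0,0,-1.0],"spin": 0},{"delta_pos": [0,0,-2.2],"spin": 0},{"delta_pos": [0,0,-3.4],"spin": 0},{"delta_pos": [0,0,-4.0],"spin": 0}])

```text
time: 25.35
ee_pos: [0.4653, -0.1717, 0.1741]
orientation: [-180.0, 0.1, -177.2]
contact_force: [0.6, -0.6, 0.1]
grip_width: 0.01
grip_force: 0.0
```

>>> apply_moves(targets=[{"delta_pos": [0,0.5,0],"spin": 0},{"delta_pos": [0,1.5,0],"spin": 0},{"delta_pos": [0,2.8,0],"spin": 0},{"delta_pos": [0,3.5,0],"spin": 0},{"delta_pos": [0,3.5,0],"spin": 0}])

```text
time: 25.98
ee_pos: [0.459, -0.0639, 0.1715]
orientation: [179.9, -0.1, -176.9]
contact_force: [0.4, -0.3, -0.3]
grip_width: 0.01
grip_force: 0.0
```

```bash
python3 - <<'E'
from h import *
st()
hg=np.array([.593,-.165]);e=np.array([.9987,.0506])
for c in("wrist","top","scene"):
    im=manip.read_camera(c);cv2.imwrite(f"pics/{c}9.png",im)
    print(c,"tab expected",proj(c,np.r_[hg-.142*e,.0315]).round(),"grip expected",proj(c,np.r_[hg-.078*e,.051]).round())
    for n in("clamp_handle","camera_grip"):
        for d in manip.landmark_of(c,n)[:3]: print("  ",n,round(d["confidence"],2),np.round(d["at"]))
for n in("spray_can","flux_bottle","driver","parts_box"):
    for d in manip.landmark_of("top",n)[:1]: print(n,np.round(ray("top",d["at"],.0),3))
E
```

```text
{'time': 25.975, 'ee_pos': [0.459, -0.0639, 0.1715], 'orientation': [179.9255, -0.0976, -176.8522], 'contact_force': [0.3509, -0.3371, -0.3301], 'grip_width': 0.0098, 'grip_force': 0.0}
wrist tab expected [189. 223.] grip expected [189. 306.]
   clamp_handle 0.75 [187. 222.]
   camera_grip 0.93 [189. 309.]
   camera_grip 0.65 [558. 397.]
   camera_grip 0.59 [633. 211.]
top tab expected [389. 287.] grip expected [389. 255.]
   camera_grip 0.93 [228. 214.]
   camera_grip 0.74 [215. 299.]
   camera_grip 0.59 [388. 255.]
scene tab expected [238. 266.] grip expected [259. 269.]
   clamp_handle 0.67 [236. 267.]
   camera_grip 0.97 [259. 272.]
   camera_grip 0.93 [332. 202.]
   camera_grip 0.59 [388. 227.]
spray_can [0.536 0.398 0.   ]
flux_bottle [ 0.466 -0.402  0.   ]
parts_box [ 0.626 -0.3    0.   ]
```

The tab and camera are where a shut clamp and seated camera should be, to within 1–3 px. The spray can, flux bottle and parts box haven't moved, and I kept clear of the driver. Handing in.

```bash
python3 -c "
from cell import manip
print(manip.close_job())"
```

```text
the job is handed in; nothing more can be done
None
```

I seated the camera on the pocket floor with a press of about 20 N, swung the clamp shut to its stop over the foot, let go, and handed the job in at about 26 s; no verdict came back.

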